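Clear the saw bench: sort turned and sawn pieces, block the panel case

TASK

Clear the bench at the end of the woodworking class: stand the two lathe-turned pieces (drawer knob and skittle) upright in the slatted wooden crate and lay the two flat scroll-sawn pieces (fish and house) flat side by side in the shallow metal tray. Seat the loose wooden block, standing upright on the floor of the plywood case, in the gap left beside the stack of carved panels so that the panels cannot shift; the panels stay where they are packed.

Things in the scene. Friction and masses are not known exactly. Their poses are not given: they have to be found in the camera images.
- knob: Turned pale-wood drawer knob, loose, standing upright, 53 mm tall: foot 32 mm diameter, waist 20 mm diameter, mushroom head 42 mm diameter with upright sides from 34 to 47 mm above the bench. About 40 g. Origin: centre of the underside; z up, round about z.
- skittle: Turned pale-wood skittle, loose, standing upright, 67 mm tall: plain round body 38 mm diameter with upright sides from 10 to 38 mm above the bench, narrow neck, then a round head 25 mm diameter. About 50 g. Origin: centre of the underside; z up, round about z.
- fish: Flat scroll-sawn fish, pale wood, loose, 20 mm thick, lying flat, about 90 mm long along its x and 36 mm wide. Body with straight parallel sides from x = -20 to +20 mm, 36 mm apart along y (grip there, across y); round nose to x = -38 mm, forked tail to x = +51 mm, 39 mm wide at its tips. About 35 g. Origin: underside, middle of the straight-sided part; z up.
- house: Flat scroll-sawn house silhouette, pale wood, loose, 20 mm thick, lying flat. Walls with straight parallel sides from x = -17 to +17 mm, 38 mm apart along y (grip there, across y); pointed roof to x = +36 mm with a small chimney. About 30 g. Origin: underside, middle of the walls part; z up.
- block: Plain rectangular wooden packing block, loose, standing 50 mm tall, 38 mm along its x and 56 mm along its y. About 75 g. Origin: centre of the underside; z up. In the case its long (y) side lies across the case, along the case's x.
- panels: Stack of three carved panels (one rigid piece), 60 mm along x, 110 mm along y, 42 mm tall, with round rosettes on top, about 160 g; loose, packed in the -y end of the plywood case. Origin: centre of the underside; axes as the case's.
- crate: Slatted wooden crate, fixed, open on top: 120 mm along x, 150 mm along y, 34 mm tall, sides 5 mm thick, floor 5 mm thick. For the turned pieces. Origin: centre of the underside, on the bench; z up.
- tray: Shallow bare-metal tray, fixed, open on top: 120 mm along x, 170 mm along y, 12 mm tall, sides 4 mm thick, floor 4 mm thick. For the flat sawn pieces. Origin: centre of the underside, on the bench; z up.
- case: Low plywood packing case, fixed, open on top: outside 80 mm along x, 172 mm along y, 28 mm tall; inside 68 by 160 mm, sides 6 mm, floor 6 mm thick. The panels fill its -y end; the gap at its +y end, about 48 mm long and 68 mm wide, runs from about y = +32 to +80 mm, centre about y = +56 mm. Origin: centre of the underside, on the bench; z up.

How it is judged:
At the end, for the whole second after the job is handed in: Knob and skittle upright (0.15 rad) on the crate floor; fish and house flat (0.15 rad) on the tray floor; block on the case floor in the gap (about 12 mm, 0.15 rad), long side across the case (0.25 rad); panels still flat at their end of the case (about 12 mm); all at rest (x of knob in the frame of crate between -0.047 and 0.047 m and y of knob in the frame of crate between -0.062 and 0.062 m and z of knob in the frame of crate between -0.002 and 0.01 m and angle between each of knob, skittle, fish, house, block, panels's own z axis and vertical below 0.15 rad and x of skittle in the frame of crate between -0.047 and 0.047 m and y of skittle in the frame of crate between -0.062 and 0.062 m and z of skittle in the frame of crate between -0.002 and 0.01 m and x of fish in the frame of tray between -0.052 and 0.052 m and y of fish in the frame of tray between -0.077 and 0.077 m and z of fish in the frame of tray between -0.002 and 0.009 m and x of house in the frame of tray between -0.052 and 0.052 m and y of house in the frame of tray between -0.077 and 0.077 m and z of house in the frame of tray between -0.002 and 0.009 m and x of block in the frame of case between -0.012 and 0.012 m and y of block in the frame of case between 0.043 and 0.068 m and z of block in the frame of case between 0.002 and 0.011 m and angle between the y axis of block and the x axis of case, either way round below 0.25 rad and x of panels in the frame of case between -0.012 and 0.012 m and y of panels in the frame of case between -0.035 and -0.012 m and z of panels in the frame of case between 0.002 and 0.011 m and linear speed of each of knob, skittle, fish, house, block, panels below 0.02 m/s); the robot touches nothing.
It also fails if it takes over 128 s, if anything falls off the work surface, if the arm or the gripper's body presses on something with over 40 N, if the wrist force passes 120 N, or if a joint passes its speed limit or range.

ROBOT

A 6-joint arm with a two-finger parallel gripper is mounted at the origin on the work surface. World frame = base frame: x ahead of the robot, y to its left, z up, the work surface at z = 0. Lengths are in m, angles in rad, forces in N, time in s.
With the tool pointing down it reaches from about 0.35 to 0.775 m from the base axis. Payload 5.5 kg.
Tool frame: the origin (TCP) lies at the very end of the fingers, on their centre line; the grasp point (between the pads) lies 19 mm behind it (arm.grip_depth is the distance from the TCP to the grasp point, in m); z points along the fingers, y is the line along which they close (so a half turn about z gives the same grasp; the last joint's range is limited). The gripper opens to 85 mm and grips with 20 to 120 N. Pads are 22 mm wide; open, the fingers measure 114 mm over their backs; the gripper's body (76 mm by 85 mm) begins 54 mm behind the grasp point. The pads swing forward as they close: fully open they stand 13 mm farther back than shut.
Start: joints at [1.138, 0.313, 0.046, 1.304, 0, 1.431], TCP at [0.166, 0.551, 0.231] pointing down, gripper open.
Joint ranges: [-2.76, 2.76], [-0.86, 1.69], [-1.03, 1.26], [-2.2, 2.34], [-1.47, 1.5], [-3.14, 3.14]. Speed limits (rad/s): [2.57, 2.57, 3.14, 3.14, 3.14, 3.14].

INTERFACE

Orientations are given as a rotation vector (axis times angle).
In Python, from plant import arm gives the robot as it stands.
- The arm moves only by the shell command python3 inch.py 'ROWS' [OPENING] [FORCE]. ROWS is a JSON object with one list for each field, all of the same length, 1 to 5, a row being the entries at one place: dx, dy, dz (the shift in parts of the range, where 1.0 means 80 cm), twist (a turn about the tool's z in a scale on which 1.0 is pi rad); each row is the pose to reach, as a shift and turn from the pose commanded when the command began, along the tool's axes at that moment; what a row does not reach only later rows make up. A row lasts 1/12 s, in which the tool goes at most 0.0417 m and 0.125 rad, less where a joint would pass 70% of its speed; a pose out of reach is approached as far as the arm can. OPENING is the opening from 0.0 (shut) to 1.0 (fully open), set as the command begins (- or left out keeps the last). The fingers move at their own pace and stop on an object; FORCE is the grip in N (left out, the last holds). Time passes only in rows, so rows that do not move let the fingers close. It prints the time, the measured TCP pose, the force, the opening and the grip force at its end. Shift and turn numbers lie between -1 and 1, and a call with a number outside is refused. Input that does not fit is refused with a message, and nothing moves.
- arm.observe(): the state, without advancing time (a new reading comes with each control period).
- arm.get_image(name): name is "scene" or "top" or "wrist"; returns the picture (400x640x3 uint8, red, green, blue); there is no depth.
- arm.camera_info(name): a dict with "fx", "fy", "cx", "cy" (pixels), "distortion" ([k1, k2, p1, p2, k3] as OpenCV has them; the pictures are not rectified), "view" (4x4, takes a point from world to camera coordinates). Camera axes: x right, y down, z forward; pixel columns grow to the right and rows downward; lengths in m; the calibration is good to about 2 mm. A picture is of the moment at which its call begins: read the wrist's pose just before it. camera_info takes no time and is no camera call; for the wrist camera it gives the pose at the moment of the call.
- arm.hand_in(): hands the job in; it is judged then, once.
The state is a dict: "time": time; "joint_positions": joint angles; "dq": joint speeds; "joint_torque": joint torques, N m; "ee_pos": TCP position; "orientation": TCP orientation; "ft_force": force on the tool from outside, world axes, zero at the start; "ft_torque": the same for the moment, N m; "width": opening from 0.0 (shut) to 1.0 (fully open); "finger_force": force on a finger pad.
Only numpy, scipy, OpenCV 4.12 (cv2) and the standard library are available. Lean on these libraries where they do the work, as an engineer would, in place of code of your own. Each camera call takes 0.05 s, during which the arm holds its last target. There are 200 camera calls.

## Working session

There is one attempt and no reset: what is moved stays moved. The work goes in short steps, Python scripts to look and compute and a shell command to move; the robot and the scene stay as the last step left them, time stands still between calls to the robot, and variables do not carry over. Pictures are saved under pics/ and viewed, at most 14 in all, crops included, and the job is handed in when it is done.

```bash
ls; mkdir -p pics; python3 - <<'E'
from plant import arm
import cv2
for n in ("top","scene"):
    cv2.imwrite(f"pics/{n}0.png",arm.get_image(n)[:,:,::-1])
    c=arm.camera_info(n);print(n,c)
o=arm.observe();print(o)
E
```

```text
inch.py
pics
plant.py
top {'fx': 511.0579677873442, 'fy': 511.0579677873442, 'cx': 330.0570463952493, 'cy': 201.0129967207432, 'distortion': array([0.04292614, 0.        , 0.        , 0.        , 0.        ]), 'view': array([[-0.02445625, -0.99961936,  0.01276781, -0.01777503],
       [-0.99283333,  0.02279182, -0.11731375,  0.57725618],
       [ 0.1169781 , -0.01554536, -0.99301282,  1.47056539],
       [ 0.        ,  0.        ,  0.        ,  1.        ]])}
scene {'fx': 465.4637656288765, 'fy': 465.4637656288765, 'cx': 317.3473401362057, 'cy': 199.5403565041289, 'distortion': array([-0.07738779,  0.        ,  0.        ,  0.        ,  0.        ]), 'view': array([[-0.70602783,  0.70817893,  0.00270202,  0.4080662 ],
       [ 0.60487463,  0.60501284, -0.51777036, -0.30296367],
       [-0.36830882, -0.3639259 , -0.85551537,  1.30757808],
       [ 0.        ,  0.        ,  0.        ,  1.        ]])}
{'time': 0.1, 'joint_positions': array([1.13839946e+00, 3.13945031e-01, 4.51089440e-02, 1.30358003e+00,
       2.18150485e-05, 1.43119337e+00]), 'dq': array([ 0.00043981, -0.00087304,  0.00335571,  0.00102965, -0.00065486,
       -0.00011916]), 'joint_torque': array([ 1.89264334e-03, -4.81725383e+01,  2.99244905e+01,  1.27243533e-02,
       -1.43781808e-04,  7.06154751e-06]), 'ee_pos': array([0.1657807 , 0.55012624, 0.23049349]), 'orientation': array([-4.58208697e-01, -3.10751360e+00,  2.43097279e-03]), 'ft_force': array([-0.07613354,  0.23956104,  0.68773718]), 'ft_torque': array([ 0.00138497,  0.01080446, -0.07389536]), 'finger_force': 0.0, 'width': 1.002475504570838}
```

View pics/top0.png

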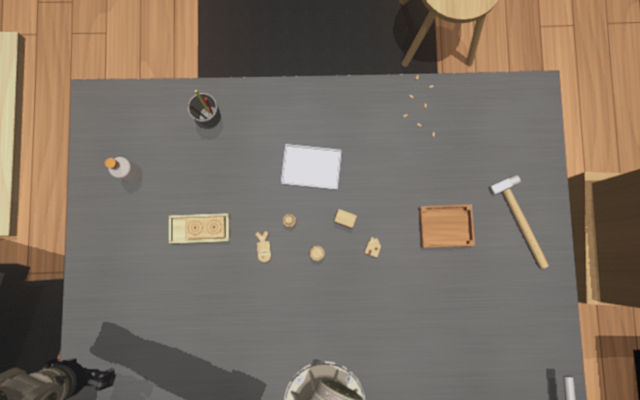

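View pics/scene0.png

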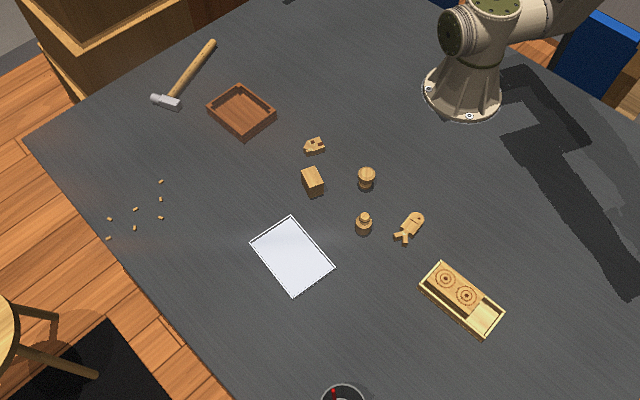

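```bash
cat > h.py <<'E'
import numpy as np, cv2
from scipy.spatial.transform import Rotation as R
from plant import arm
def ray(c,px):
    K=np.array([[c['fx'],0,c['cx']],[0,c['fy'],c['cy']],[0,0,1.]])
    p=cv2.undistortPoints(np.asarray(px,float).reshape(-1,1,2),K,c['distortion']).reshape(-1,2)
    V=c['view'];Rm=V[:3,:3]
    return -Rm.T@V[:3,3], np.c_[p,np.ones(len(p))]@Rm
def plane(c,px,z):
    o,d=ray(c,px); return (o+d*((z-o[2])/d[:,2])[:,None])[:,:2]
def proj(c,P):
    V=c['view'];K=np.array([[c['fx'],0,c['cx']],[0,c['fy'],c['cy']],[0,0,1.]])
    return cv2.projectPoints(np.asarray(P,float).reshape(-1,3),cv2.Rodrigues(V[:3,:3])[0],V[:3,3],K,c['distortion'])[0].reshape(-1,2)
def wood(im,s=60,v=60):
    h=cv2.cvtColor(im,cv2.COLOR_RGB2HSV)
    return ((h[...,1]>s)&(h[...,2]>v)&(h[...,0]<35)).astype(np.uint8)
def rect(P):
    "centre, sides, angle of long side of world xy points"
    (cx,cy),(w,h),a=cv2.minAreaRect(np.float32(P*1000))
    if h>w:w,h,a=h,w,a+90
    return np.round([cx/1e3,cy/1e3,w/1e3,h/1e3],4),round((a+90)%180-90,1)
def go(x,y,z,yaw=None):
    "shift & turn in tool axes to reach TCP world x,y,z with tool y axis at world angle yaw(deg)"
    o=arm.observe();r=R.from_rotvec(o['orientation']);d=r.inv().apply(np.array([x,y,z])-o['ee_pos'])
    ty=r.apply([0,1,0]);a=np.degrees(np.arctan2(ty[1],ty[0]))
    t=0 if yaw is None else -((yaw-a+90)%180-90)
    print('t',round(o['time'],2),'d',d.round(4),'turn',np.radians(t).round(3),'toolyaw',a.round(1),'q6',o['joint_positions'][5].round(2),'at',o['ee_pos'].round(4))
E
python3 - <<'E'
from h import *
c=arm.camera_info('top');im=cv2.imread('pics/top0.png')[:,:,::-1].copy()
print('cam',ray(c,[[0,0]])[0])
m=wood(im)[140:290,150:490]
n,l,s,ce=cv2.connectedComponentsWithStats(m)
for i in range(1,n):
    if s[i,4]<40: continue
    cs,_=cv2.findContours((l==i).astype(np.uint8),0,2);px=cs[0].reshape(-1,2)+[150,140]
    print(ce[i].round(1)+[150,140],s[i,4],[ (z,)+rect(plane(c,px,z)) for z in (.02,.035)],plane(c,ce[i]+[150,140],.02).round(4))
E
python3 - <<'E'
from h import *
cv2.imwrite('pics/w0.png',arm.get_image('wrist')[:,:,::-1])
im=cv2.imread('pics/top0.png')[140:280,160:490]
cv2.imwrite('pics/crop0.png',cv2.resize(im,(792,336),interpolation=3))
c=arm.camera_info('wrist');print(ray(c,[[320,200],[0,0],[639,399]]),c['fx'])
E
```

```text
cam [ 0.40066053 -0.00806452  1.52823732]
[446.5 225.7] 2274 [(0.02, array([ 0.4975, -0.3739,  0.1585,  0.1256]), -89.1), (0.035, array([ 0.4965, -0.3703,  0.1569,  0.1244]), -89.1)] [[ 0.497  -0.3742]]
[345.  218.2] 289 [(0.02, array([ 0.526 , -0.0746,  0.0599,  0.0425]), 68.1), (0.035, array([ 0.5248, -0.0739,  0.0593,  0.042 ]), 68.1)] [[ 0.526  -0.0746]]
[228.6 224.6] 40 [(0.02, array([0.5084, 0.2703, 0.0767, 0.0059]), -0.0), (0.035, array([0.5073, 0.2676, 0.0759, 0.0058]), -0.0)] [[0.5153 0.2687]]
[289.  220.2] 142 [(0.02, array([0.5247, 0.091 , 0.0357, 0.0354]), -0.9), (0.035, array([0.5234, 0.09  , 0.0353, 0.0351]), -0.9)] [[0.5242 0.0909]]
[201.6 227.5] 1095 [(0.02, array([0.5069, 0.3575, 0.1574, 0.0703]), -89.4), (0.035, array([0.5058, 0.3538, 0.1558, 0.0696]), -89.4)] [[0.5086 0.3473]]
[263.2 247.1] 321 [(0.02, array([0.4495, 0.1675, 0.088 , 0.0384]), 3.0), (0.035, array([0.449 , 0.1658, 0.0871, 0.038 ]), 3.0)] [[0.4467 0.1678]]
[372.8 247.3] 233 [(0.02, array([ 0.4402, -0.155 ,  0.0539,  0.0408]), -20.6), (0.035, array([ 0.4398, -0.1536,  0.0533,  0.0404]), -20.6)] [[ 0.4384 -0.154 ]]
[316.6 252.9] 180 [(0.02, array([0.4257, 0.0118, 0.044 , 0.0408]), 88.6), (0.035, array([0.4255, 0.0116, 0.0436, 0.0404]), 88.6)] [[0.426  0.0115]]
(array([0.09247495, 0.57247198, 0.37228153]), array([[ 0.29266283, -0.08722097, -0.95226844],
       [-0.59805157, -0.900995  , -1.1434918 ],
       [ 1.17893863,  0.72415628, -0.76214904]])) 302.81362747891876
```

View pics/w0.png

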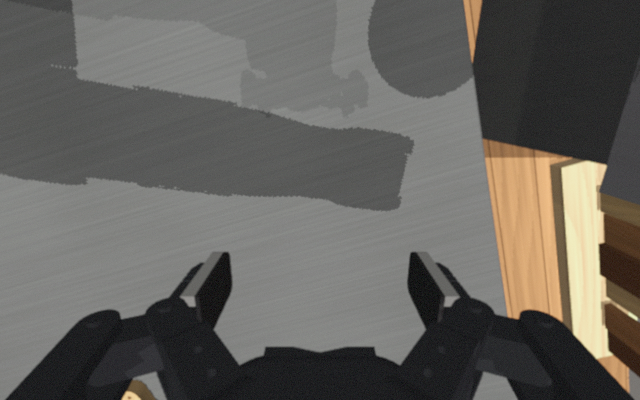

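View pics/crop0.png

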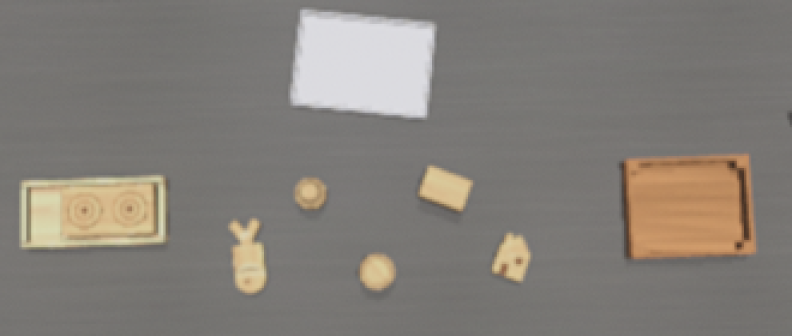

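```bash
python3 - <<'E'
from h import *
c=arm.camera_info('top');im=cv2.imread('pics/top0.png')[:,:,::-1].copy()
h=cv2.cvtColor(im,cv2.COLOR_RGB2HSV)
def big(m,z):
    cs,_=cv2.findContours(m.astype(np.uint8),0,2);k=max(cs,key=cv2.contourArea).reshape(-1,2)+[160,140]
    print(cv2.contourArea(k.reshape(-1,1,2)),rect(plane(c,k,z)))
m=(h[...,2]>150)&(h[...,1]<40);big(m[140:280,160:490],.012)
m=cv2.morphologyEx(wood(im,45,60),3,np.ones((3,3)))[140:280,160:240];big(m,.028)
go(.47,.34,.25,90)
E
```

```text
2204.0 (array([0.6866, 0.0235, 0.1725, 0.1227]), 82.8)
1615.5 (array([0.5063, 0.3525, 0.1741, 0.0848]), -89.2)
t 0.15 d [-0.3519 -0.1135 -0.0193] turn -0.293 toolyaw 73.2 q6 1.43 at [0.1658 0.5502 0.2306]
```

The rows are not in the units I measure in: shifts go in shares of 80 cm and turns go in shares of pi rad. I convert before sending: -0.18 m is -0.225, -0.14 m is -0.175.

```bash
python3 inch.py '{"dx": [-0.025, -0.075, -0.125, -0.175, -0.225], "dy": [-0.0125, -0.025, -0.0375, -0.0563, -0.075], "dz": [0, 0, 0, 0, -0.0125], "twist": [0, 0, 0, 0, 0]}'
python3 inch.py '{"dx": [-0.05, -0.1, -0.15, -0.1875, -0.215], "dy": [-0.0125, -0.025, -0.0438, -0.0563, -0.0663], "dz": [0, 0, 0, -0.0125, -0.0125], "twist": [-0.0191, -0.0382, -0.0573, -0.0764, -0.0933]}'
python3 inch.py '{"dx": [0, 0], "dy": [0, 0], "dz": [0, 0], "twist": [0, 0]}'
python3 - <<'E'
from h import *
import pickle
c=arm.camera_info('wrist');im=arm.get_image('wrist')
cv2.imwrite('pics/w1.png',im[:,:,::-1]);pickle.dump(c,open('w1.pkl','wb'))
print(arm.observe()['ee_pos'])
E
```

```text
time: 0.57
ee_pos: [0.3189, 0.4412, 0.2387]
orientation: [-0.457, -3.106, 0.004]
ft_force: [0.9, 0.6, -0.4]
width: 1.0
finger_force: 0.0
time: 0.98
ee_pos: [0.4707, 0.3406, 0.2514]
orientation: [-0.001, 3.14, 0.0]
ft_force: [0.4, 0.3, 0.0]
width: 1.002
finger_force: 0.0
time: 1.15
ee_pos: [0.4687, 0.3416, 0.25]
orientation: [-0.005, -3.141, 0.0]
ft_force: [-0.0, -0.4, 0.1]
width: 0.998
finger_force: 0.0
[0.46769159 0.34231343 0.25003122]
```

View pics/w1.png

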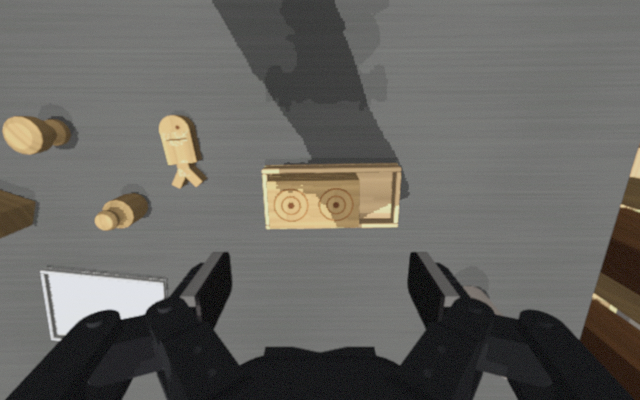

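```bash
python3 - <<'E'
from h import *
import pickle
c=pickle.load(open('w1.pkl','rb'));im=cv2.imread('pics/w1.png')[:,:,::-1].copy()
print(ray(c,[[320,200]])[0])
m=wood(im,60,70)
n,l,s,ce=cv2.connectedComponentsWithStats(m)
for i in range(1,n):
    if s[i,4]<300 or s[i,1]>235: continue
    cs,_=cv2.findContours((l==i).astype(np.uint8),0,2);k=cs[0].reshape(-1,2)
    print(s[i],[(z,)+rect(plane(c,k,z)) for z in (.02,.028)])
px=[[264,165],[400,164],[398,227],[267,229]]
print(plane(c,px,.028).round(4)); print(plane(c,[[360,176],[360,229]],.048).round(4))
print(plane(c,[[267,229],[398,227]],.028).round(4))
cv2.imwrite('pics/w1c.png',cv2.resize(im[100:245,150:420,::-1],None,fx=2.9,fy=2.9,interpolation=2))
E
```

```text
[0.3921857  0.34203437 0.39173779]
[ 159  115   48   74 2209] [(0.02, array([0.449 , 0.174 , 0.089 , 0.0445]), 5.5), (0.028, array([0.4478, 0.1776, 0.0871, 0.0435]), 5.5)]
[   2  116   69   39 2007] [(0.02, array([0.4289, 0.0045, 0.0796, 0.0446]), -89.8), (0.028, array([0.4281, 0.0118, 0.0779, 0.0436]), -89.8)]
[616 145  24  80 871] [(0.02, array([0.4976, 0.7286, 0.1063, 0.0278]), 17.0), (0.028, array([0.4954, 0.7202, 0.104 , 0.0272]), 17.0)]
[ 262  163  140   66 8343] [(0.02, array([0.5066, 0.3576, 0.1747, 0.087 ]), -89.1), (0.028, array([0.5041, 0.3572, 0.171 , 0.0851]), -89.1)]
[   0  190   35   48 1213] [(0.02, array([ 0.5347, -0.0503,  0.0678,  0.0406]), -17.2), (0.028, array([ 0.5316, -0.0418,  0.0663,  0.0397]), -17.2)]
[  94  193   54   38 1375] [(0.02, array([0.5276, 0.0837, 0.0783, 0.0394]), -68.1), (0.028, array([0.5247, 0.0893, 0.0766, 0.0386]), -68.1)]
[[0.4636 0.2745]
 [0.4629 0.4398]
 [0.5456 0.4435]
 [0.5479 0.2736]]
[[0.473  0.3891]
 [0.5397 0.3915]]
[[0.5479 0.2736]
 [0.5456 0.4435]]
```

View pics/w1c.png

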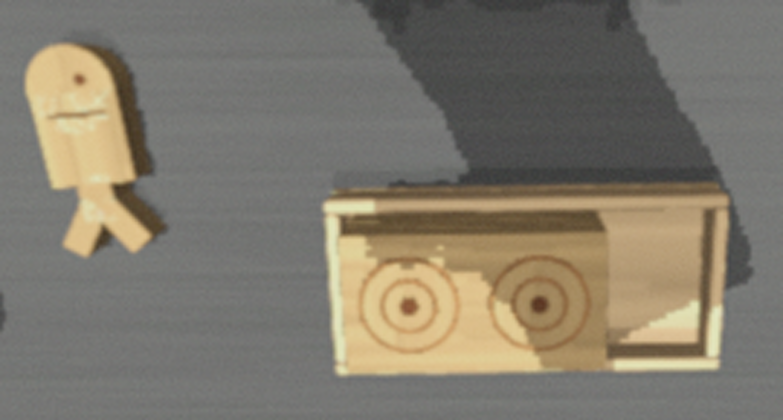

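```bash
python3 - <<'E'
from h import *
go(.41,.17,.17,95)
E
```

```text
t 1.2 d [ 0.0573 -0.1724  0.0801] turn -0.089 toolyaw 89.9 q6 0.49 at [0.4677 0.3423 0.25  ]
```

Converted, -0.1724 m is -0.2155, -0.135 m is -0.1688, -0.089 rad is -0.0283.

```bash
python3 inch.py '{"dx": [0.0125, 0.025, 0.0438, 0.0588, 0.0716], "dy": [-0.0375, -0.0813, -0.125, -0.1688, -0.2155], "dz": [0.0125, 0.0313, 0.0563, 0.0813, 0.1], "twist": [0, -0.0095, -0.0191, -0.0283, -0.0283]}'
python3 inch.py '{"dx": [0, 0, 0], "dy": [0, 0, 0], "dz": [0, 0, 0], "twist": [0, 0, 0]}'
cat > look.py <<'E'
import sys
from h import *
def look(name,zs,save=None,smin=300,s=60,v=70):
    c=arm.camera_info('wrist');im=arm.get_image('wrist')
    if save: cv2.imwrite(f'pics/{save}.png',im[:,:,::-1])
    m=wood(im,s,v);n,l,st,ce=cv2.connectedComponentsWithStats(m)
    print('cam',ray(c,[[320,200]])[0].round(4))
    for i in range(1,n):
        if st[i,4]<smin: continue
        cs,_=cv2.findContours((l==i).astype(np.uint8),0,2);k=max(cs,key=len).reshape(-1,2)
        print(st[i],[(z,)+rect(plane(c,k,z)) for z in zs])
    return c,im
E
python3 - <<'E'
from look import *
c,im=look('wrist',(.02,.04),'w2')
import pickle;pickle.dump(c,open('w2.pkl','wb'))
E
```

```text
time: 1.62
ee_pos: [0.4081, 0.1718, 0.1696]
orientation: [0.147, -3.137, -0.0]
ft_force: [-0.1, -0.4, -0.4]
width: 0.998
finger_force: 0.0
time: 1.87
ee_pos: [0.4108, 0.1726, 0.1716]
orientation: [-0.141, 3.137, 0.001]
ft_force: [-0.6, 0.5, 0.7]
width: 1.0
finger_force: 0.0
cam [0.3343 0.1658 0.3132]
[   0  154   29   57 1183] [(0.02, array([ 0.4413, -0.1277,  0.0599,  0.0253]), -12.2), (0.04, array([ 0.434 , -0.1076,  0.0558,  0.0236]), -12.2)]
[ 120  165   63   49 2242] [(0.02, array([0.4284, 0.0049, 0.0655, 0.0454]), -48.0), (0.04, array([0.422 , 0.0159, 0.061 , 0.0423]), -48.0)]
[ 294  173   38   84 2530] [(0.02, array([0.4467, 0.1695, 0.0917, 0.0376]), 5.6), (0.04, array([0.439 , 0.1693, 0.0854, 0.035 ]), 5.6)]
[  30  234   95   71 4331] [(0.02, array([ 0.5295, -0.0809,  0.0843,  0.0821]), -22.3), (0.04, array([ 0.5162, -0.0641,  0.0786,  0.0765]), -22.3)]
[ 391  236  179   84 7708] [(0.02, array([0.5086, 0.356 , 0.1837, 0.1002]), -89.2), (0.04, array([0.4967, 0.343 , 0.1712, 0.0933]), -89.2)]
[ 223  253   33   56 1074] [(0.02, array([0.5322, 0.0953, 0.0739, 0.0292]), -6.9), (0.04, array([0.5187, 0.1001, 0.0689, 0.0272]), -6.9)]
```

View pics/w2.png

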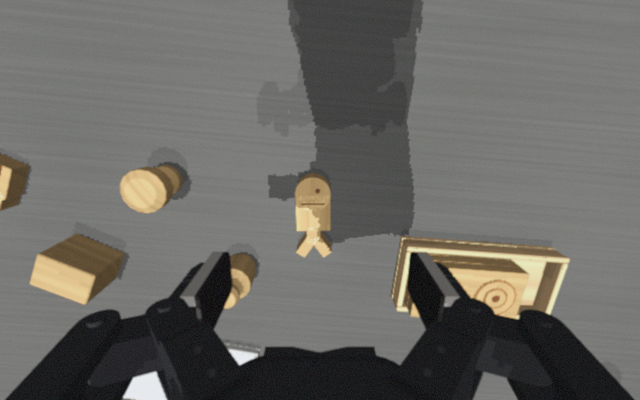

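```bash
python3 - <<'E'
from h import *
go(.4415,.169,.004,95.6)
E
```

```text
t 1.92 d [-0.0291 -0.0068  0.1681] turn -0.007 toolyaw 95.2 q6 0.13 at [0.4116 0.173  0.172 ]
```

Converted, 0.155 m is 0.1938, 0.135 m is 0.1688.

```bash
python3 inch.py '{"dx": [-0.0125, -0.025, -0.0364, -0.0364, -0.0364], "dy": [-0.0038, -0.0085, -0.0085, -0.0085, -0.0085], "dz": [0.0438, 0.0875, 0.1313, 0.1688, 0.1938], "twist": [0, 0, 0, 0, 0]}'
python3 inch.py '{"dx": [0, 0, 0], "dy": [0, 0, 0], "dz": [0.0075, 0.0125, 0.0125], "twist": [0, 0, 0]}'
python3 -c "from h import *;go(.4415,.169,.004,95.6)"
```

```text
time: 2.33
ee_pos: [0.441, 0.1691, 0.0141]
orientation: [0.144, -3.138, -0.0]
ft_force: [0.1, 0.5, -0.1]
width: 1.003
finger_force: 0.0
time: 2.58
ee_pos: [0.4413, 0.1686, 0.0064]
orientation: [-0.142, 3.138, 0.0]
ft_force: [-1.5, 0.1, 1.0]
width: 1.002
finger_force: 0.0
t 2.58 d [-0.0003  0.0004  0.0024] turn -0.007 toolyaw 95.2 q6 0.1 at [0.4413 0.1686 0.0064]
```

Converted, 0.001 m is 0.0013.

```bash
python3 inch.py '{"dx": [0, 0, 0, 0, 0], "dy": [0, 0, 0, 0, 0], "dz": [0.0013, 0.0013, 0.0013, 0.0013, 0.0013], "twist": [0, 0, 0, 0, 0]}' 0.0 30
python3 inch.py '{"dx": [0, 0, 0, 0, 0], "dy": [0, 0, 0, 0, 0], "dz": [0, 0, 0, 0, 0], "twist": [0, 0, 0, 0, 0]}'
python3 inch.py '{"dx": [0, 0, 0, 0, 0], "dy": [0, 0, 0, 0, 0], "dz": [-0.0125, -0.0375, -0.075, -0.1125, -0.125], "twist": [0, 0, 0, 0, 0]}'
python3 -c "from h import *;go(.68,.06,.1,82.8)"
```

```text
time: 3.0
ee_pos: [0.4415, 0.1678, 0.0063]
orientation: [-0.14, 3.136, 0.001]
ft_force: [-0.8, 0.1, 4.7]
width: 0.418
finger_force: 30.5
time: 3.42
ee_pos: [0.4415, 0.1677, 0.0063]
orientation: [-0.14, 3.136, 0.001]
ft_force: [0.5, 0.9, 5.3]
width: 0.409
finger_force: 30.5
time: 3.83
ee_pos: [0.4428, 0.1679, 0.1093]
orientation: [-0.14, 3.133, 0.001]
ft_force: [-0.5, 0.6, -0.5]
width: 0.411
finger_force: 30.1
t 3.83 d [-0.2266 -0.1286  0.0105] turn 0.215 toolyaw 95.1 q6 0.1 at [0.4428 0.1679 0.1093]
```

Converted, -0.18 m is -0.225, -0.145 m is -0.1813, 0.215 rad is 0.0684.

```bash
python3 inch.py '{"dx": [-0.05, -0.0938, -0.1375, -0.1813, -0.225], "dy": [-0.025, -0.0525, -0.08, -0.1063, -0.1288], "dz": [0, 0, 0, 0, 0], "twist": [0.0127, 0.0255, 0.0382, 0.0509, 0.0684]}'
python3 -c "from h import *;go(.6851,.06,.05,82.8)"
```

```text
time: 4.25
ee_pos: [0.6304, 0.0795, 0.1049]
orientation: [-0.202, -3.135, 0.0]
ft_force: [1.7, -0.1, 0.2]
width: 0.417
finger_force: 30.2
t 4.25 d [-0.0568 -0.0124  0.0549] turn -0.003 toolyaw 82.6 q6 0.13 at [0.6304 0.0795 0.1049]
```

Converted, -0.0568 m is -0.071, 0.055 m is 0.0688.

```bash
python3 inch.py '{"dx": [-0.0375, -0.071, -0.071, -0.071, -0.071], "dy": [-0.0075, -0.0155, -0.0155, -0.0155, -0.0155], "dz": [0.0125, 0.0375, 0.0688, 0.0688, 0.0688], "twist": [0, 0, 0, 0, 0]}'
python3 -c "
from look import *
im=arm.get_image('scene');cv2.imwrite('pics/s1.png',cv2.resize(im[120:320,220:520,::-1],None,fx=2.6,fy=2.6))
go(.6851,.06,.011,82.8)"
```

```text
time: 4.67
ee_pos: [0.6814, 0.0615, 0.0476]
orientation: [-0.198, -3.129, -0.0]
ft_force: [0.8, -0.4, -0.6]
width: 0.411
finger_force: 30.1
t 4.72 d [-0.003  -0.0014  0.0386] turn -0.0 toolyaw 82.8 q6 0.1 at [0.6825 0.0618 0.0496]
```

View pics/s1.png

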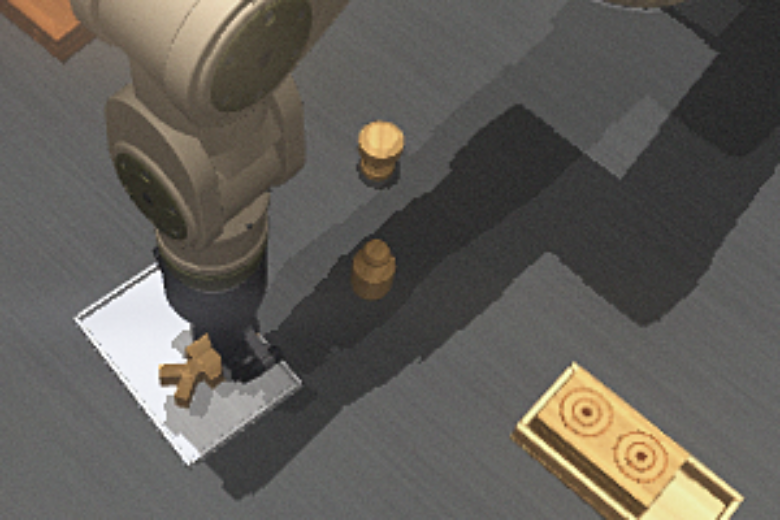

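Converted, 0.038 m is 0.0475, 0.036 m is 0.045.

```bash
python3 inch.py '{"dx": [-0.0025, -0.0025, -0.0025, -0.0025, -0.0025], "dy": [-0.0013, -0.0013, -0.0013, -0.0013, -0.0013], "dz": [0.0188, 0.0375, 0.045, 0.0475, 0.0475], "twist": [0, 0, 0, 0, 0]}'
python3 inch.py '{"dx": [0, 0, 0, 0], "dy": [0, 0, 0, 0], "dz": [0, 0, 0, 0], "twist": [0, 0, 0, 0]}' 0.56
python3 inch.py '{"dx": [0, 0, 0, 0, 0], "dy": [0, 0, 0, 0, 0], "dz": [-0.0125, -0.0375, -0.075, -0.125, -0.1625], "twist": [0, 0, 0, 0, 0]}' 1.0
python3 inch.py '{"dx": [0.05, 0.0875, 0.0875, 0.0875], "dy": [0, 0, 0, 0], "dz": [0, 0, -0.0125, -0.0125], "twist": [0, 0, 0, 0]}'
python3 - <<'E'
from look import *
c,im=look('wrist',(.024,),'w3',s=50)
h=cv2.cvtColor(im,cv2.COLOR_RGB2HSV);m=((h[...,2]>140)&(h[...,1]<40)).astype(np.uint8)
m[330:]=0
cs,_=cv2.findContours(m,0,2);k=max(cs,key=cv2.contourArea).reshape(-1,2);print(rect(plane(c,k,.012)))
go(.526,-.0746,.15,68)
E
```

```text
time: 5.13
ee_pos: [0.6855, 0.0608, 0.0132]
orientation: [0.196, 3.135, 0.0]
ft_force: [-0.3, 0.0, -0.5]
width: 0.41
finger_force: 30.1
time: 5.47
ee_pos: [0.6862, 0.0604, 0.013]
orientation: [0.197, 3.134, 0.0]
ft_force: [0.2, 0.8, 0.2]
width: 0.563
finger_force: 0.0
time: 5.88
ee_pos: [0.686, 0.0603, 0.1456]
orientation: [0.197, 3.134, 0.0]
ft_force: [1.5, -0.5, 0.7]
width: 0.998
finger_force: 0.0
time: 6.22
ee_pos: [0.6141, 0.0695, 0.1539]
orientation: [-0.197, -3.135, -0.0]
ft_force: [0.8, -0.6, 0.3]
width: 1.0
finger_force: 0.0
cam [0.5381 0.0792 0.2956]
[   0    0   57   55 2784] [(0.024, array([ 0.4528, -0.1403,  0.048 ,  0.0389]), 78.5)]
[ 530    0  110   87 8248] [(0.024, array([0.5164, 0.2983, 0.0873, 0.065 ]), -89.6)]
[ 309   56   47   51 1909] [(0.024, array([0.5224, 0.0919, 0.039 , 0.0387]), -7.2)]
[  86   76  102   67 5109] [(0.024, array([ 0.5252, -0.0772,  0.0825,  0.0463]), 68.4)]
[ 302  219   37   84 2505] [(0.024, array([0.6899, 0.0612, 0.0934, 0.0366]), -7.0)]
(array([0.6861, 0.0248, 0.1702, 0.1194]), 82.8)
t 6.27 d [ 0.0717 -0.154   0.0038] turn 0.258 toolyaw 82.8 q6 0.11 at [0.6164 0.0692 0.154 ]
```

View pics/w3.png

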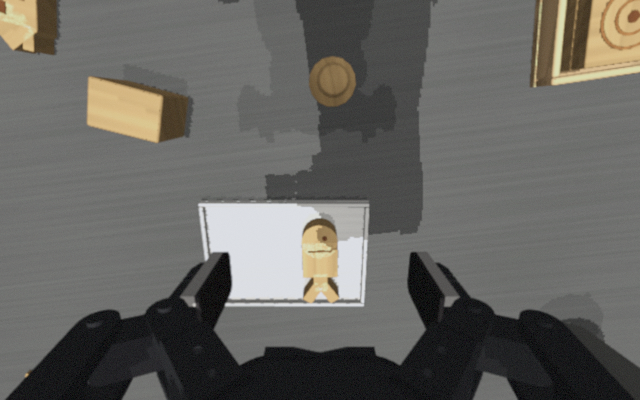

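Converted, -0.154 m is -0.1925, -0.13 m is -0.1625, 0.05 rad is 0.0159.

```bash
python3 inch.py '{"dx": [0.025, 0.05, 0.0688, 0.1, 0.1313], "dy": [-0.0438, -0.0875, -0.1313, -0.1625, -0.1925], "dz": [0, 0, 0, -0.0125, -0.0375], "twist": [0.0159, 0.0318, 0.0477, 0.0637, 0.0821]}'
python3 inch.py '{"dx": [0, 0, 0], "dy": [0, 0, 0], "dz": [-0.0125, -0.0125, -0.0125], "twist": [0, 0, 0]}'
python3 - <<'E'
from look import *
c,im=look('wrist',(.05,.02),'w4')
go(.525,-.0746,.06,68)
E
```

```text
time: 6.68
ee_pos: [0.4918, -0.0721, 0.1806]
orientation: [-0.604, -3.08, -0.0]
ft_force: [-0.1, -0.5, -0.3]
width: 1.003
finger_force: 0.0
time: 6.93
ee_pos: [0.4949, -0.0712, 0.1932]
orientation: [0.599, 3.08, -0.0]
ft_force: [0.1, -0.5, -0.5]
width: 1.005
finger_force: 0.0
cam [ 0.4232 -0.0425  0.3346]
[ 353   55   49   51 1934] [(0.05, array([0.4259, 0.011 , 0.042 , 0.0408]), 67.9), (0.02, array([0.4262, 0.0167, 0.0465, 0.0451]), 67.9)]
[ 452  126   60   41 1849] [(0.05, array([0.5172, 0.083 , 0.0567, 0.0358]), 56.6), (0.02, array([0.5272, 0.0962, 0.0627, 0.0396]), 56.6)]
[ 206  134   43   52 1781] [(0.05, array([ 0.44  , -0.1421,  0.0487,  0.0383]), -21.9), (0.02, array([ 0.4417, -0.1526,  0.0538,  0.0424]), -21.9)]
[ 301  182   57   48 2606] [(0.05, array([ 0.5185, -0.0705,  0.056 ,  0.0494]), 68.0), (0.02, array([ 0.5286, -0.0734,  0.0619,  0.0546]), 68.0)]
[    0   200   173   141 12070] [(0.05, array([ 0.4927, -0.3414,  0.1667,  0.1158]), -89.1), (0.02, array([ 0.5   , -0.3729,  0.1843,  0.128 ]), -89.1)]
[ 460  250   45   67 1745] [(0.05, array([0.6648, 0.0487, 0.0912, 0.0378]), -4.2), (0.02, array([0.6902, 0.0583, 0.1008, 0.0417]), -4.2)]
[  0 356  24  33 474] [(0.05, array([ 0.5733, -0.4949,  0.0485,  0.0252]), -38.7), (0.02, array([ 0.5891, -0.5426,  0.0537,  0.0279]), -38.7)]
t 6.98 d [-0.0296  0.0077  0.1323] turn 0.001 toolyaw 68.0 q6 0.08 at [ 0.4944 -0.0706  0.1923]
```

View pics/w4.png

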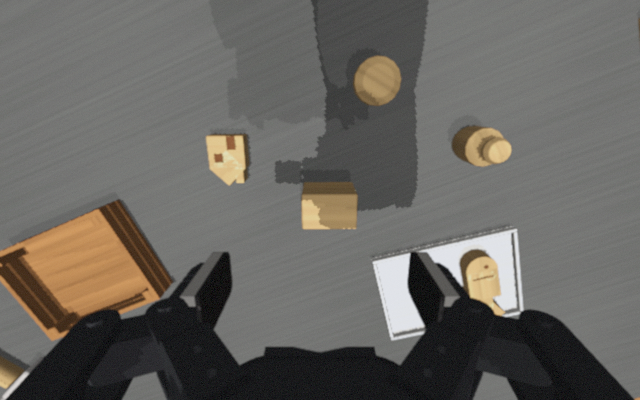

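Converted, 0.14 m is 0.175, 0.12 m is 0.15.

```bash
python3 inch.py '{"dx": [-0.01, -0.0225, -0.0341, -0.0341, -0.0341], "dy": [0.0038, 0.0075, 0.0119, 0.0119, 0.0119], "dz": [0.0375, 0.075, 0.1125, 0.15, 0.175], "twist": [0, 0, 0, 0, 0]}'
python3 inch.py '{"dx": [0, 0, 0], "dy": [0, 0, 0], "dz": [0.0188, 0.025, 0.025], "twist": [0, 0, 0]}'
python3 -c "from h import *;go(.5238,-.0726,.027,68)"
```

```text
time: 7.4
ee_pos: [0.5213, -0.0704, 0.048]
orientation: [-0.595, -3.081, -0.001]
ft_force: [-1.4, -0.5, -0.6]
width: 0.997
finger_force: 0.0
time: 7.65
ee_pos: [0.5207, -0.0706, 0.0297]
orientation: [-0.596, -3.08, -0.001]
ft_force: [-0.1, 0.4, 1.0]
width: 0.997
finger_force: 0.0
t 7.65 d [-0.0036 -0.0007  0.0027] turn 0.002 toolyaw 68.1 q6 0.09 at [ 0.5207 -0.0706  0.0297]
```

Converted, -0.0036 m is -0.0045, 0.0027 m is 0.0034.

```bash
python3 inch.py '{"dx": [-0.0045, -0.0045, -0.0045], "dy": [-0.0009, -0.0009, -0.0009], "dz": [0.0034, 0.0034, 0.0034], "twist": [0, 0, 0]}'
python3 inch.py '{"dx": [0, 0, 0, 0, 0], "dy": [0, 0, 0, 0, 0], "dz": [0, 0, 0, 0, 0], "twist": [0, 0, 0, 0, 0]}' 0.0 40
python3 inch.py '{"dx": [0, 0, 0, 0, 0], "dy": [0, 0, 0, 0, 0], "dz": [-0.0125, -0.0375, -0.075, -0.1125, -0.15], "twist": [0, 0, 0, 0, 0]}'
python3 -c "from h import *;go(.50,.34,.15,0.9)"
```

```text
time: 7.9
ee_pos: [0.5261, -0.0742, 0.0304]
orientation: [0.598, 3.082, -0.0]
ft_force: [0.4, 0.3, 0.0]
width: 1.002
finger_force: 0.0
time: 8.32
ee_pos: [0.5254, -0.0741, 0.0304]
orientation: [0.599, 3.082, -0.0]
ft_force: [-1.4, -0.0, 6.1]
width: 0.645
finger_force: 43.8
time: 8.73
ee_pos: [0.5239, -0.0737, 0.1508]
orientation: [-0.599, -3.083, -0.0]
ft_force: [0.2, 0.1, -1.2]
width: 0.644
finger_force: 43.2
t 8.73 d [0.1771 0.3746 0.0011] turn 1.171 toolyaw 68.0 q6 0.09 at [ 0.5239 -0.0737  0.1508]
```

Converted, 0.175 m is 0.2188, 0.07 m is 0.0875, 0.34 rad is 0.1082.

```bash
python3 inch.py '{"dx": [0.0188, 0.0375, 0.06, 0.0813, 0.1038], "dy": [0.0438, 0.0875, 0.1313, 0.175, 0.2188], "dz": [0, 0, 0, 0, 0], "twist": [0.0318, 0.07, 0.1082, 0.1464, 0.1846]}'
python3 -c "from h import *;go(.50,.36,.15,0.9)"
```

```text
time: 9.15
ee_pos: [0.5136, 0.1131, 0.15]
orientation: [1.424, 2.8, 0.0]
ft_force: [0.5, 0.0, -1.2]
width: 0.644
finger_force: 43.1
t 9.15 d [0.2075 0.1345 0.    ] turn 0.614 toolyaw 36.1 q6 1.0 at [0.5136 0.1131 0.15  ]
```

Converted, 0.17 m is 0.2125, 0.135 m is 0.1688, 0.6 rad is 0.191.

```bash
python3 inch.py '{"dx": [0.0425, 0.085, 0.125, 0.1688, 0.2125], "dy": [0.0275, 0.055, 0.0813, 0.11, 0.1375], "dz": [0, 0, 0, 0, 0], "twist": [0.0382, 0.0764, 0.1146, 0.1528, 0.191]}'
python3 inch.py '{"dx": [0.025, 0.0375, 0.0375, 0.0375], "dy": [0, 0, 0, 0], "dz": [0, 0, 0, 0], "twist": [0, 0, 0, 0]}'
python3 - <<'E'
from look import *
c,im=look('wrist',(.028,.056),'w5')
go(.506,.413,.07,0.9)
cv2.imwrite('pics/w5.png',im[:,:,::-1])
import pickle;pickle.dump(c,open('w5.pkl','wb'))
E
```

```text
time: 9.57
ee_pos: [0.5019, 0.3041, 0.1499]
orientation: [2.156, 2.285, -0.0]
ft_force: [1.2, -0.2, -0.7]
width: 0.645
finger_force: 43.1
time: 9.9
ee_pos: [0.5003, 0.3319, 0.1494]
orientation: [2.148, 2.292, -0.002]
ft_force: [0.3, -0.6, -0.2]
width: 0.646
finger_force: 43.1
cam [0.495  0.4081 0.291 ]
[  258    56   129   252 24420] [(0.028, array([0.5   , 0.3259, 0.2349, 0.1184]), -86.2), (0.056, array([0.4994, 0.3347, 0.2099, 0.1058]), -86.2)]
t 9.95 d [0.0814 0.0106 0.0794] turn 0.048 toolyaw 3.6 q6 1.96 at [0.5006 0.3312 0.1495]
```

View pics/w5.png

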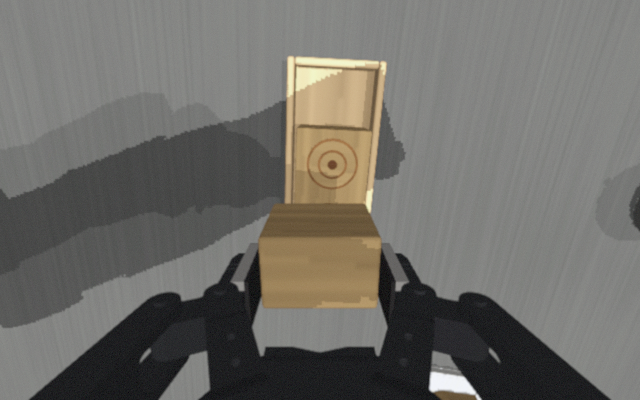

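```bash
python3 - <<'E'
from h import *
import pickle
c=pickle.load(open('w5.pkl','rb'))
print(plane(c,[[288,57],[386,62],[285,205],[370,209]],.028).round(4));print(plane(c,[[298,127],[373,130],[332,165]],.048).round(4))
print('blk far lower edge / near',plane(c,[[274,205],[368,205]],.12).round(4),plane(c,[[260,236],[379,236]],.17).round(4))
E
```

```text
[[0.4677 0.4408]
 [0.5456 0.4422]
 [0.4691 0.3167]
 [0.5473 0.3179]]
[[0.4792 0.3889]
 [0.5381 0.3904]
 [0.5081 0.3605]]
blk far lower edge / near [[0.4716 0.3483]
 [0.5275 0.3519]] [[0.4726 0.3511]
 [0.5244 0.3545]]
```

```bash
python3 -c "from h import *;go(.5068,.4104,.09,0.9)"
```

```text
t 9.95 d [0.0787 0.0113 0.0594] turn 0.048 toolyaw 3.6 q6 1.96 at [0.5006 0.3312 0.1495]
```

Converted, 0.0787 m is 0.0984, 0.065 m is 0.0813, 0.048 rad is 0.0153.

```bash
python3 inch.py '{"dx": [0.025, 0.0563, 0.0813, 0.0984, 0.0984], "dy": [0.0038, 0.0088, 0.0141, 0.0141, 0.0141], "dz": [0, 0, 0.025, 0.05, 0.0725], "twist": [0.0064, 0.0153, 0.0153, 0.0153, 0.0153]}'
python3 inch.py '{"dx": [0, 0, 0, 0], "dy": [0, 0, 0, 0], "dz": [0, 0, 0, 0], "twist": [0, 0, 0, 0]}'
python3 -c "from h import *;go(.5068,.4104,.0375,0.9)"
```

```text
time: 10.37
ee_pos: [0.5079, 0.4122, 0.0911]
orientation: [-2.204, -2.239, -0.003]
ft_force: [0.0, 0.4, -0.5]
width: 0.644
finger_force: 43.2
time: 10.7
ee_pos: [0.5082, 0.411, 0.0934]
orientation: [2.205, 2.237, 0.004]
ft_force: [-0.1, 1.0, -0.0]
width: 0.646
finger_force: 43.1
t 10.7 d [-0.0007 -0.0015  0.0559] turn -0.001 toolyaw 0.8 q6 2.11 at [0.5082 0.411  0.0934]
```

Converted, 0.045 m is 0.0563, 0.04 m is 0.05.

```bash
python3 inch.py '{"dx": [-0.0009, -0.0009, -0.0009, -0.0009, -0.0009], "dy": [-0.0019, -0.0019, -0.0019, -0.0019, -0.0019], "dz": [0.0125, 0.025, 0.0375, 0.05, 0.0563], "twist": [0, 0, 0, 0, 0]}'
python3 inch.py '{"dx": [0, 0, 0, 0], "dy": [0, 0, 0, 0], "dz": [0.005, 0.0088, 0.0113, 0.0113], "twist": [0, 0, 0, 0]}'
python3 -c "from h import *;go(.5068,.4104,.0375,0.9)"
```

```text
time: 11.12
ee_pos: [0.5042, 0.4102, 0.0441]
orientation: [-2.203, -2.239, 0.005]
ft_force: [0.1, 0.4, -0.8]
width: 0.646
finger_force: 43.1
time: 11.45
ee_pos: [0.5053, 0.411, 0.0372]
orientation: [-2.204, -2.239, 0.0]
ft_force: [0.2, -0.6, -0.8]
width: 0.648
finger_force: 43.1
t 11.45 d [-0.0006  0.0015 -0.0003] turn 0.0 toolyaw 0.9 q6 2.11 at [0.5053 0.411  0.0372]
```

Converted, 0.001 m is 0.0013.

```bash
python3 inch.py '{"dx": [0, 0], "dy": [0.0013, 0.0013], "dz": [0.0013, 0.0013], "twist": [0, 0]}'
python3 inch.py '{"dx": [0, 0, 0, 0], "dy": [0, 0, 0, 0], "dz": [0, 0, 0, 0], "twist": [0, 0, 0, 0]}' 0.8
python3 inch.py '{"dx": [0, 0, 0, 0, 0], "dy": [0, 0, 0, 0, 0], "dz": [-0.0125, -0.0375, -0.075, -0.1125, -0.15], "twist": [0, 0, 0, 0, 0]}'
python3 inch.py '{"dx": [0.0375, 0.05, 0.05, 0.05], "dy": [0, 0, 0, 0], "dz": [0, 0, 0, 0], "twist": [0, 0, 0, 0]}' 1.0
python3 - <<'E'
from look import *
c,im=look('wrist',(.056,),None)
t=arm.get_image('top')
a=cv2.resize(t[190:270,150:280,::-1],(520,320),interpolation=2)
b=im[:,150:430,::-1]
cv2.imwrite('pics/w6.png',np.hstack([cv2.resize(a,(480,400)),b]))
go(.525,.09,.12,90)
E
```

```text
time: 11.62
ee_pos: [0.5069, 0.4112, 0.0368]
orientation: [2.204, 2.239, 0.001]
ft_force: [0.6, 0.1, -0.4]
width: 0.644
finger_force: 43.1
time: 11.95
ee_pos: [0.5066, 0.411, 0.0368]
orientation: [2.204, 2.239, 0.001]
ft_force: [-1.2, -0.2, -0.2]
width: 0.803
finger_force: 0.0
time: 12.37
ee_pos: [0.5062, 0.4108, 0.1585]
orientation: [-2.204, -2.239, -0.0]
ft_force: [0.9, 0.1, 0.8]
width: 0.798
finger_force: 0.0
time: 12.7
ee_pos: [0.5052, 0.4509, 0.156]
orientation: [2.202, 2.24, -0.002]
ft_force: [0.0, 0.8, 0.6]
width: 0.999
finger_force: 0.0
cam [0.5035 0.5274 0.2975]
[  279   189    86   164 11556] [(0.056, array([0.5071, 0.3752, 0.1677, 0.0715]), -89.2)]
t 12.8 d [-0.3602  0.0143  0.036 ] turn -1.555 toolyaw 0.9 q6 2.16 at [0.5051 0.45   0.1555]
```

View pics/w6.png

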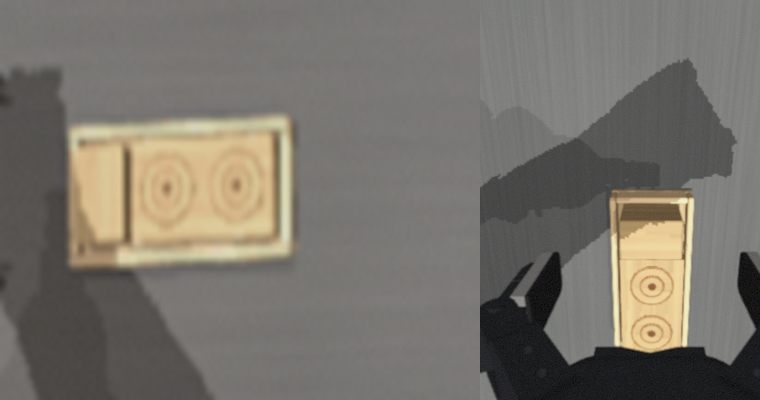

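The rows are not in the units I measure in: shifts go in shares of 80 cm and turns go in shares of pi rad. I convert before sending: -0.19 m is -0.2375, -0.15 m is -0.1875.

```bash
python3 inch.py '{"dx": [-0.0375, -0.0875, -0.1375, -0.1875, -0.2375], "dy": [0, 0.0038, 0.0063, 0.0088, 0.01], "dz": [0, 0, 0.0125, 0.025, 0.0375], "twist": [0, 0, 0, 0, 0]}'
python3 inch.py '{"dx": [-0.05, -0.1, -0.15, -0.1875, -0.2125], "dy": [0.0013, 0.0025, 0.0038, 0.005, 0.0063], "dz": [0, 0.0125, 0.025, 0.0375, 0.0375], "twist": [0, 0, 0, 0, 0]}'
python3 inch.py '{"dx": [0, 0], "dy": [0, 0], "dz": [0, 0], "twist": [0, 0]}'
python3 -c "from h import *;go(.5234,.091,.006,0.9)"
```

```text
time: 13.22
ee_pos: [0.5161, 0.2585, 0.1257]
orientation: [-2.204, -2.239, 0.001]
ft_force: [0.8, 0.2, 0.5]
width: 0.999
finger_force: 0.0
time: 13.63
ee_pos: [0.5219, 0.0874, 0.0941]
orientation: [-2.206, -2.233, 0.006]
ft_force: [-0.4, -0.2, 0.2]
width: 0.999
finger_force: 0.0
time: 13.8
ee_pos: [0.5237, 0.0895, 0.096]
orientation: [-2.207, -2.234, 0.001]
ft_force: [-1.0, 0.5, -0.6]
width: 0.999
finger_force: 0.0
t 13.8 d [ 0.0014 -0.0002  0.09  ] turn -0.003 toolyaw 0.7 q6 1.58 at [0.5237 0.0895 0.096 ]
```

Converted, 0.087 m is 0.1088, 0.08 m is 0.1.

```bash
python3 inch.py '{"dx": [0.0018, 0.0018, 0.0018, 0.0018, 0.0018], "dy": [0, 0, 0, 0, 0], "dz": [0.025, 0.0563, 0.0813, 0.1, 0.1088], "twist": [0, 0, 0, 0, 0]}'
python3 inch.py '{"dx": [0, 0, 0], "dy": [0, 0, 0], "dz": [0.0013, 0.0013, 0.0013], "twist": [0, 0, 0]}'
python3 inch.py '{"dx": [0, 0, 0, 0, 0], "dy": [0, 0, 0, 0, 0], "dz": [0, 0, 0, 0, 0], "twist": [0, 0, 0, 0, 0]}' 0.0 30
python3 inch.py '{"dx": [0, 0], "dy": [0, 0], "dz": [0, 0], "twist": [0, 0]}'
python3 inch.py '{"dx": [0, 0, 0, 0, 0], "dy": [0, 0, 0, 0, 0], "dz": [-0.0125, -0.0375, -0.075, -0.1125, -0.15], "twist": [0, 0, 0, 0, 0]}'
python3 -c "from h import *;go(.497,-.334,.15,0.9)"
```

```text
time: 14.22
ee_pos: [0.5225, 0.0936, 0.0074]
orientation: [-2.2, -2.239, 0.004]
ft_force: [-0.4, 1.3, 0.3]
width: 1.003
finger_force: 0.0
time: 14.47
ee_pos: [0.5252, 0.0931, 0.0094]
orientation: [2.202, 2.239, 0.002]
ft_force: [-0.2, 0.7, 1.2]
width: 0.998
finger_force: 0.0
time: 14.88
ee_pos: [0.5249, 0.0926, 0.0092]
orientation: [2.203, 2.238, 0.001]
ft_force: [-0.7, 0.6, 4.8]
width: 0.43
finger_force: 30.0
time: 15.05
ee_pos: [0.5249, 0.0926, 0.0092]
orientation: [2.204, 2.238, 0.001]
ft_force: [-1.1, 0.8, 6.1]
width: 0.432
finger_force: 30.0
time: 15.47
ee_pos: [0.5238, 0.0925, 0.1299]
orientation: [-2.203, -2.238, 0.001]
ft_force: [1.0, 0.0, -0.7]
width: 0.431
finger_force: 30.2
t 15.47 d [-0.4261 -0.0335 -0.0201] turn -0.0 toolyaw 0.9 q6 1.58 at [0.5238 0.0925 0.1299]
```

Converted, -0.19 m is -0.2375, -0.15 m is -0.1875.

```bash
python3 inch.py '{"dx": [-0.0375, -0.0875, -0.1375, -0.1875, -0.2375], "dy": [-0.0038, -0.0075, -0.0113, -0.015, -0.0188], "dz": [0, 0, 0, 0, 0], "twist": [0, 0, 0, 0, 0]}'
python3 inch.py '{"dx": [-0.05, -0.1, -0.15, -0.2, -0.25], "dy": [-0.0038, -0.0075, -0.0113, -0.0163, -0.02], "dz": [0, 0, 0, 0, 0], "twist": [0, 0, 0, 0, 0]}'
python3 inch.py '{"dx": [-0.025, -0.0375, -0.0375], "dy": [0, 0, 0], "dz": [0, 0, 0], "twist": [0, 0, 0]}'
python3 -c "
from look import *
c,im=look('wrist',(.034,),'w7')
go(.4985,-.339,.0155,0.9)"
```

```text
time: 15.88
ee_pos: [0.512, -0.0991, 0.1291]
orientation: [2.203, 2.24, 0.0]
ft_force: [0.5, 0.3, -0.6]
width: 0.43
finger_force: 30.3
time: 16.3
ee_pos: [0.4988, -0.2997, 0.1289]
orientation: [-2.204, -2.238, -0.0]
ft_force: [0.6, -0.4, -0.3]
width: 0.432
finger_force: 30.3
time: 16.55
ee_pos: [0.4998, -0.3299, 0.1284]
orientation: [2.207, 2.236, 0.0]
ft_force: [0.0, 0.6, -0.4]
width: 0.43
finger_force: 30.3
cam [ 0.4983 -0.2536  0.27  ]
[  240   153   153   200 21322] [(0.034, array([ 0.4973, -0.3875,  0.1928,  0.1204]), -89.0)]
t 16.6 d [-0.0112 -0.0014  0.1128] turn -0.001 toolyaw 0.8 q6 0.84 at [ 0.4998 -0.3279  0.1283]
```

View pics/w7.png

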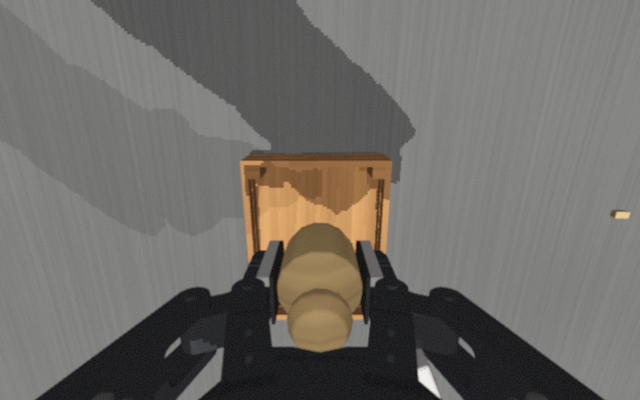

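```bash
python3 -c "
from look import *
print(plane(arm.camera_info('wrist'),[[243,161],[390,160],[317,317]],.034))
go(.4985,-.339,.06,0.9)"
```

```text
[[ 0.43862396 -0.29602099]
 [ 0.55408761 -0.29350425]
 [ 0.49861221 -0.44132583]]
t 16.6 d [-0.0111 -0.0014  0.0683] turn -0.001 toolyaw 0.8 q6 0.84 at [ 0.4998 -0.3279  0.1283]
```

Converted, 0.095 m is 0.1188, -0.005 m is -0.0063.

```bash
python3 inch.py '{"dx": [-0.0063, -0.0109, -0.0109, -0.0109, -0.0109], "dy": [-0.0025, -0.003, -0.003, -0.003, -0.003], "dz": [0.025, 0.05, 0.075, 0.1, 0.1188], "twist": [0, 0, 0, 0, 0]}'
python3 inch.py '{"dx": [0, 0, 0, 0], "dy": [0, 0, 0, 0], "dz": [0.0125, 0.02, 0.0225, 0.0225], "twist": [0, 0, 0, 0]}'
python3 -c "
from h import *
go(.4975,-.3365,.015,0.9)"
```

```text
time: 17.02
ee_pos: [0.4974, -0.3333, 0.032]
orientation: [-2.199, -2.24, -0.001]
ft_force: [0.5, -0.2, -0.1]
width: 0.435
finger_force: 30.3
time: 17.35
ee_pos: [0.4981, -0.3358, 0.0156]
orientation: [-2.202, -2.24, -0.0]
ft_force: [0.3, 0.3, -1.2]
width: 0.43
finger_force: 30.3
t 17.35 d [-0.0007 -0.0006  0.0006] turn 0.001 toolyaw 1.0 q6 0.83 at [ 0.4981 -0.3358  0.0156]
```

Converted, 0.001 m is 0.0013.

```bash
python3 inch.py '{"dx": [0, 0], "dy": [0, 0], "dz": [0.0013, 0.0013], "twist": [0, 0]}'
python3 inch.py '{"dx": [0, 0, 0, 0], "dy": [0, 0, 0, 0], "dz": [0, 0, 0, 0], "twist": [0, 0, 0, 0]}' 0.62
python3 inch.py '{"dx": [0, 0, 0, 0, 0], "dy": [0, 0, 0, 0, 0], "dz": [-0.0188, -0.05, -0.1, -0.1375, -0.15], "twist": [0, 0, 0, 0, 0]}'
python3 -c "
from look import *
c,im=look('wrist',(.043,.034),None)
go(.4259,.0115,.12,0.9)"
```

```text
time: 17.52
ee_pos: [0.4985, -0.3369, 0.0154]
orientation: [2.202, 2.238, 0.0]
ft_force: [0.9, -0.1, -0.4]
width: 0.431
finger_force: 30.3
time: 17.85
ee_pos: [0.498, -0.3368, 0.0148]
orientation: [2.204, 2.238, 0.0]
ft_force: [0.5, -0.4, -1.0]
width: 0.62
finger_force: 0.0
time: 18.27
ee_pos: [0.4999, -0.3384, 0.1399]
orientation: [2.198, 2.233, 0.001]
ft_force: [0.5, -0.6, 0.3]
width: 0.621
finger_force: 0.0
cam [ 0.4973 -0.2614  0.2812]
[  242   142   148   162 20724] [(0.043, array([ 0.497 , -0.3658,  0.148 ,  0.1161]), -89.1), (0.034, array([ 0.497 , -0.3697,  0.1536,  0.1205]), -89.1)]
t 18.32 d [ 0.3514 -0.0688  0.0176] turn 0.0 toolyaw 0.9 q6 0.83 at [ 0.5001 -0.3386  0.1401]
```

Converted, 0.19 m is 0.2375, 0.15 m is 0.1875.

```bash
python3 inch.py '{"dx": [0.0375, 0.0875, 0.1375, 0.1875, 0.2375], "dy": [-0.0063, -0.0163, -0.025, -0.035, -0.045], "dz": [0, 0, 0, 0, 0], "twist": [0, 0, 0, 0, 0]}' 1.0
python3 inch.py '{"dx": [0.05, 0.1, 0.15, 0.1875, 0.2013], "dy": [-0.01, -0.02, -0.03, -0.0375, -0.0413], "dz": [0, 0.0063, 0.0125, 0.0188, 0.0225], "twist": [0, 0, 0, 0, 0]}'
python3 inch.py '{"dx": [0, 0, 0], "dy": [0, 0, 0], "dz": [0, 0, 0], "twist": [0, 0, 0]}'
python3 -c "
from look import *
go(.4259,.0115,.022,0.9)"
```

```text
time: 18.73
ee_pos: [0.4573, -0.1453, 0.1329]
orientation: [-2.203, -2.236, 0.001]
ft_force: [0.6, 0.4, -0.6]
width: 1.001
finger_force: 0.0
time: 19.15
ee_pos: [0.4203, 0.0167, 0.1148]
orientation: [-2.197, -2.24, 0.002]
ft_force: [-0.6, -0.2, -0.6]
width: 0.999
finger_force: 0.0
time: 19.4
ee_pos: [0.424, 0.0123, 0.1163]
orientation: [2.204, 2.238, -0.0]
ft_force: [0.3, -0.0, -0.2]
width: 0.998
finger_force: 0.0
t 19.4 d [-0.0008  0.0019  0.0943] turn -0.001 toolyaw 0.9 q6 1.4 at [0.424  0.0123 0.1163]
```

Converted, 0.095 m is 0.1188, 0.087 m is 0.1088.

```bash
python3 inch.py '{"dx": [-0.001, -0.001, -0.001, -0.001, -0.001], "dy": [0.0024, 0.0024, 0.0024, 0.0024, 0.0024], "dz": [0.025, 0.0563, 0.0875, 0.1088, 0.1188], "twist": [0, 0, 0, 0, 0]}'
python3 inch.py '{"dx": [0, 0, 0], "dy": [0, 0, 0], "dz": [0, 0, 0], "twist": [0, 0, 0]}'
python3 inch.py '{"dx": [0, 0, 0, 0, 0], "dy": [0, 0, 0, 0, 0], "dz": [0, 0, 0, 0, 0], "twist": [0, 0, 0, 0, 0]}' 0.0 30
python3 inch.py '{"dx": [0, 0], "dy": [0, 0], "dz": [0, 0], "twist": [0, 0]}'
python3 -c "
from look import *
go(.4259,.0115,.022,0.9)"
python3 inch.py '{"dx": [0, 0, 0, 0, 0], "dy": [0, 0, 0, 0, 0], "dz": [-0.0125, -0.0375, -0.075, -0.1125, -0.1375], "twist": [0, 0, 0, 0, 0]}'
python3 -c "
from look import *
go(.4975,-.404,.14,0.9)"
```

```text
time: 19.82
ee_pos: [0.4244, 0.0111, 0.0194]
orientation: [-2.206, -2.234, 0.003]
ft_force: [-0.3, 0.2, 0.9]
width: 0.998
finger_force: 0.0
time: 20.07
ee_pos: [0.4265, 0.0118, 0.0225]
orientation: [2.204, 2.237, 0.002]
ft_force: [0.8, -0.1, -0.4]
width: 0.999
finger_force: 0.0
time: 20.48
ee_pos: [0.4258, 0.0125, 0.0222]
orientation: [2.203, 2.238, 0.001]
ft_force: [0.1, -0.6, 5.7]
width: 0.48
finger_force: 29.6
time: 20.65
ee_pos: [0.4258, 0.0125, 0.0222]
orientation: [2.203, 2.238, 0.001]
ft_force: [-0.7, 0.7, 4.7]
width: 0.477
finger_force: 29.6
t 20.65 d [-0.001   0.0001  0.0002] turn 0.0 toolyaw 0.9 q6 1.4 at [0.4258 0.0125 0.0222]
time: 21.07
ee_pos: [0.4258, 0.0126, 0.134]
orientation: [2.202, 2.238, 0.002]
ft_force: [0.8, 0.2, -0.4]
width: 0.477
finger_force: 30.5
t 21.07 d [-0.4177  0.0649 -0.0058] turn 0.0 toolyaw 0.9 q6 1.4 at [0.4258 0.0126 0.134 ]
```

Converted, -0.19 m is -0.2375, -0.11 m is -0.1375.

```bash
python3 inch.py '{"dx": [-0.0375, -0.0875, -0.1375, -0.1875, -0.2375], "dy": [0.0063, 0.0138, 0.0213, 0.0288, 0.0375], "dz": [0, 0, 0, 0, 0], "twist": [0, 0, 0, 0, 0]}'
python3 inch.py '{"dx": [-0.05, -0.1, -0.15, -0.2, -0.25], "dy": [0.0075, 0.015, 0.0225, 0.03, 0.0388], "dz": [0, 0, 0, 0, 0], "twist": [0, 0, 0, 0, 0]}'
python3 inch.py '{"dx": [-0.025, -0.035, -0.035, -0.035], "dy": [0.0038, 0.005, 0.005, 0.005], "dz": [0, 0, 0, 0], "twist": [0, 0, 0, 0]}'
python3 -c "
from look import *
go(.4975,-.404,.028,0.9)"
```

```text
time: 21.48
ee_pos: [0.4581, -0.1785, 0.1317]
orientation: [2.203, 2.239, 0.0]
ft_force: [1.1, 0.5, -0.3]
width: 0.477
finger_force: 30.5
time: 21.9
ee_pos: [0.4921, -0.3783, 0.1313]
orientation: [-2.204, -2.238, -0.0]
ft_force: [0.5, 0.7, 0.5]
width: 0.475
finger_force: 30.5
time: 22.23
ee_pos: [0.4964, -0.4034, 0.1309]
orientation: [-2.202, -2.238, -0.001]
ft_force: [-1.2, 0.5, -0.2]
width: 0.477
finger_force: 30.5
t 22.23 d [-0.0008  0.0012  0.1029] turn 0.0 toolyaw 0.9 q6 0.75 at [ 0.4964 -0.4034  0.1309]
```

Converted, 0.095 m is 0.1188, 0.08 m is 0.1.

```bash
python3 inch.py '{"dx": [0, 0, 0, 0, 0], "dy": [0.0015, 0.0015, 0.0015, 0.0015, 0.0015], "dz": [0.025, 0.05, 0.075, 0.1, 0.1188], "twist": [0, 0, 0, 0, 0]}'
python3 inch.py '{"dx": [0, 0, 0, 0], "dy": [0, 0, 0, 0], "dz": [0.0063, 0.0088, 0.01, 0.01], "twist": [0, 0, 0, 0]}'
python3 inch.py '{"dx": [0, 0, 0, 0], "dy": [0, 0, 0, 0], "dz": [0, 0, 0, 0], "twist": [0, 0, 0, 0]}' 0.66
python3 inch.py '{"dx": [0, 0, 0, 0, 0], "dy": [0, 0, 0, 0, 0], "dz": [-0.0188, -0.05, -0.1, -0.1375, -0.1625], "twist": [0, 0, 0, 0, 0]}'
python3 -c "
from look import *
go(.432,-.151,.1,68)"
```

```text
time: 22.65
ee_pos: [0.4975, -0.4011, 0.0352]
orientation: [-2.199, -2.24, -0.001]
ft_force: [-0.8, -0.7, -0.7]
width: 0.48
finger_force: 30.5
time: 22.98
ee_pos: [0.4986, -0.4042, 0.0296]
orientation: [2.202, 2.239, 0.0]
ft_force: [1.1, -0.4, -0.7]
width: 0.477
finger_force: 30.5
time: 23.32
ee_pos: [0.4983, -0.4047, 0.0291]
orientation: [2.203, 2.238, 0.0]
ft_force: [-0.4, -0.2, -0.1]
width: 0.658
finger_force: 0.0
time: 23.73
ee_pos: [0.4989, -0.4055, 0.1625]
orientation: [2.201, 2.236, -0.0]
ft_force: [0.3, -0.3, 1.5]
width: 0.666
finger_force: 0.0
t 23.73 d [ 0.2557 -0.0631  0.0614] turn -1.171 toolyaw 0.9 q6 0.75 at [ 0.4989 -0.4055  0.1625]
```

Converted, 0.15 m is 0.1875, 0.12 m is 0.15, -0.58 rad is -0.1846.

```bash
python3 inch.py '{"dx": [0.0375, 0.075, 0.1125, 0.15, 0.1875], "dy": [-0.0088, -0.0188, -0.0275, -0.0375, -0.0463], "dz": [0, 0, 0, 0, 0], "twist": [-0.0318, -0.07, -0.1082, -0.1464, -0.1846]}' 1.0
python3 -c "
from look import *
go(.40,-.138,.16,68)"
```

```text
time: 24.15
ee_pos: [0.458, -0.2538, 0.1587]
orientation: [1.464, 2.779, 0.0]
ft_force: [1.2, 0.3, 0.4]
width: 1.001
finger_force: 0.0
t 24.15 d [ 0.1283  0.0177 -0.0014] turn -0.586 toolyaw 34.4 q6 0.31 at [ 0.458  -0.2538  0.1587]
```

Converted, 0.1283 m is 0.1604, 0.11 m is 0.1375, -0.586 rad is -0.1865.

```bash
python3 inch.py '{"dx": [0.0375, 0.075, 0.1125, 0.1375, 0.1604], "dy": [0.005, 0.01, 0.015, 0.0188, 0.0221], "dz": [0, 0, 0, 0, 0], "twist": [-0.0382, -0.0764, -0.1146, -0.1528, -0.1865]}'
python3 inch.py '{"dx": [0, 0, 0], "dy": [0, 0, 0], "dz": [0, 0, 0], "twist": [0, 0, 0]}'
python3 -c "
from look import *
look('wrist',(.02,),'w8')
go(.432,-.151,.003,68)"
```

```text
time: 24.57
ee_pos: [0.4003, -0.1374, 0.1587]
orientation: [0.597, 3.084, 0.0]
ft_force: [-0.2, -0.7, 0.5]
width: 1.0
finger_force: 0.0
time: 24.82
ee_pos: [0.4021, -0.1396, 0.1589]
orientation: [0.61, 3.08, -0.001]
ft_force: [0.8, -0.0, -0.4]
width: 1.003
finger_force: 0.0
cam [ 0.331  -0.1103  0.3005]
[ 300  196   40   55 1719] [(0.02, array([ 0.4381, -0.1538,  0.0577,  0.0381]), -20.9)]
[  63  262  136   72 2190] [(0.02, array([ 0.4467, -0.3757,  0.1779,  0.0331]), -89.1)]
[ 213  305   36   61 1039] [(0.02, array([ 0.527 , -0.2981,  0.0788,  0.0299]), 0.7)]
[556 311  43  49 948] [(0.02, array([0.6699, 0.0697, 0.082 , 0.0236]), 22.7)]
[121 371  44  29 754] [(0.02, array([ 0.5509, -0.4329,  0.0584,  0.0371]), 84.0)]
t 24.87 d [-0.0316  0.0011  0.1558] turn -0.007 toolyaw 67.6 q6 -0.13 at [ 0.4021 -0.1398  0.1588]
```

Converted, 0.142 m is 0.1775, 0.12 m is 0.15.

```bash
python3 inch.py '{"dx": [-0.0125, -0.025, -0.0391, -0.0391, -0.0391], "dy": [0, 0.0013, 0.0013, 0.0013, 0.0013], "dz": [0.0375, 0.075, 0.1125, 0.15, 0.1775], "twist": [0, 0, 0, 0, 0]}'
python3 inch.py '{"dx": [0, 0, 0, 0], "dy": [0, 0, 0, 0], "dz": [0.0088, 0.015, 0.015, 0.015], "twist": [0, 0, 0, 0]}'
python3 -c "
from look import *
go(.4315,-.151,.005,68)"
python3 inch.py '{"dx": [0, 0, 0, 0, 0], "dy": [0, 0, 0, 0, 0], "dz": [0, 0, 0, 0, 0], "twist": [0, 0, 0, 0, 0]}' 0.0 30
python3 inch.py '{"dx": [0, 0, 0], "dy": [0, 0, 0], "dz": [0, 0, 0], "twist": [0, 0, 0]}'
python3 inch.py '{"dx": [0, 0, 0, 0, 0], "dy": [0, 0, 0, 0, 0], "dz": [-0.0125, -0.0375, -0.075, -0.1125, -0.1375], "twist": [0, 0, 0, 0, 0]}'
python3 -c "
from look import *
go(.6724,-.0096,.11,82.8)"
```

```text
time: 25.28
ee_pos: [0.431, -0.1508, 0.0141]
orientation: [-0.611, -3.081, -0.0]
ft_force: [-0.4, -0.2, -0.5]
width: 1.003
finger_force: 0.0
time: 25.62
ee_pos: [0.4316, -0.1506, 0.0053]
orientation: [0.608, 3.081, -0.001]
ft_force: [-0.2, 0.3, 0.2]
width: 0.999
finger_force: 0.0
t 25.62 d [-0.0001 -0.0004  0.0003] turn -0.006 toolyaw 67.7 q6 -0.12 at [ 0.4316 -0.1506  0.0053]
time: 26.03
ee_pos: [0.4312, -0.1501, 0.0054]
orientation: [0.607, 3.081, -0.001]
ft_force: [-0.3, 0.3, 5.4]
width: 0.434
finger_force: 30.4
time: 26.28
ee_pos: [0.4312, -0.1501, 0.0053]
orientation: [0.607, 3.081, -0.001]
ft_force: [-1.8, -0.2, 6.3]
width: 0.437
finger_force: 30.4
time: 26.7
ee_pos: [0.4312, -0.15, 0.117]
orientation: [0.607, 3.08, -0.001]
ft_force: [-0.7, -0.3, -0.9]
width: 0.441
finger_force: 30.4
t 26.7 d [-0.1699  0.2214  0.0073] turn -0.263 toolyaw 67.7 q6 -0.12 at [ 0.4312 -0.15    0.117 ]
```

Converted, 0.153 m is 0.1913, 0.123 m is 0.1538, -0.263 rad is -0.0837.

```bash
python3 inch.py '{"dx": [-0.025, -0.0563, -0.0875, -0.1188, -0.1475], "dy": [0.0313, 0.0725, 0.1125, 0.1538, 0.1913], "dz": [0, 0, 0, 0, 0], "twist": [-0.0159, -0.0318, -0.0477, -0.0637, -0.0837]}'
python3 -c "
from look import *
go(.6729,-.0101,.1,82.8)"
```

```text
time: 27.12
ee_pos: [0.5996, -0.0516, 0.1146]
orientation: [0.193, 3.135, 0.0]
ft_force: [-0.2, -0.5, -0.1]
width: 0.435
finger_force: 30.4
t 27.12 d [-0.0676  0.0502  0.0147] turn 0.002 toolyaw 82.9 q6 -0.1 at [ 0.5996 -0.0516  0.1146]
```

Converted, -0.0676 m is -0.0845, 0.055 m is 0.0688.

```bash
python3 inch.py '{"dx": [-0.0313, -0.0625, -0.0845, -0.0845, -0.0845], "dy": [0.0225, 0.045, 0.0625, 0.0625, 0.0625], "dz": [0, 0, 0.0188, 0.0438, 0.0688], "twist": [0, 0, 0, 0, 0]}'
python3 inch.py '{"dx": [0, 0, 0], "dy": [0, 0, 0], "dz": [0, 0, 0], "twist": [0, 0, 0]}'
python3 -c "
from look import *
go(.6729,-.0101,.0108,82.8)"
```

```text
time: 27.53
ee_pos: [0.6729, -0.0107, 0.0589]
orientation: [0.194, 3.134, -0.0]
ft_force: [-1.6, -0.4, -0.3]
width: 0.433
finger_force: 30.4
time: 27.78
ee_pos: [0.6714, -0.0121, 0.0604]
orientation: [0.198, 3.135, 0.0]
ft_force: [-0.5, -0.2, -0.8]
width: 0.437
finger_force: 30.4
t 27.78 d [-0.0012  0.0021  0.0496] turn -0.001 toolyaw 82.8 q6 -0.01 at [ 0.6714 -0.0121  0.0604]
```

Converted, 0.049 m is 0.0613, 0.047 m is 0.0588.

```bash
python3 inch.py '{"dx": [-0.0013, -0.0013, -0.0013, -0.0013, -0.0013], "dy": [0.0013, 0.0013, 0.0013, 0.0013, 0.0013], "dz": [0.0188, 0.0375, 0.0525, 0.0588, 0.0613], "twist": [0, 0, 0, 0, 0]}'
python3 inch.py '{"dx": [0, 0, 0], "dy": [0, 0, 0], "dz": [0, 0, 0], "twist": [0, 0, 0]}'
python3 inch.py '{"dx": [0, 0, 0, 0], "dy": [0, 0, 0, 0], "dz": [0, 0, 0, 0], "twist": [0, 0, 0, 0]}' 0.54
python3 inch.py '{"dx": [0, 0, 0, 0, 0], "dy": [0, 0, 0, 0, 0], "dz": [-0.0125, -0.0375, -0.075, -0.125, -0.175], "twist": [0, 0, 0, 0, 0]}'
python3 inch.py '{"dx": [0.05, 0.1, 0.15, 0.2, 0.25], "dy": [0, 0, 0, 0, 0], "dz": [-0.025, -0.0625, -0.1, -0.125, -0.15], "twist": [0, 0, 0, 0, 0]}' 
python3 inch.py '{"dx": [0, 0, 0, 0, 0], "dy": [0, 0, 0, 0, 0], "dz": [0, 0, 0, 0, 0], "twist": [0, 0, 0, 0, 0]}'
python3 -c "
from look import *
t=arm.get_image('top');s=arm.get_image('scene')
a=cv2.resize(t[140:280,160:490,::-1],(792,336),interpolation=2)
b=cv2.resize(s[70:310,200:520,::-1],(352,264),interpolation=2)
w=cv2.resize(arm.get_image('wrist')[:,:,::-1],(440,264))
cv2.imwrite('pics/f.png',np.vstack([a,np.hstack([b,w])]))
"
```

```text
time: 28.2
ee_pos: [0.6719, -0.0112, 0.0102]
orientation: [-0.198, -3.135, -0.0]
ft_force: [-0.9, 0.1, 1.3]
width: 0.436
finger_force: 30.4
time: 28.45
ee_pos: [0.673, -0.0111, 0.0115]
orientation: [0.198, 3.134, -0.0]
ft_force: [0.4, 0.1, -0.3]
width: 0.439
finger_force: 30.4
time: 28.78
ee_pos: [0.6725, -0.011, 0.0108]
orientation: [0.198, 3.135, 0.0]
ft_force: [0.0, -0.6, 0.1]
width: 0.538
finger_force: 0.0
time: 29.2
ee_pos: [0.6713, -0.0109, 0.1518]
orientation: [-0.198, -3.133, -0.0]
ft_force: [1.4, -0.3, 0.2]
width: 0.542
finger_force: 0.0
time: 29.62
ee_pos: [0.495, 0.0114, 0.2608]
orientation: [0.198, 3.133, -0.0]
ft_force: [-0.6, -0.2, 0.9]
width: 0.546
finger_force: 0.0
time: 30.03
ee_pos: [0.4969, 0.0111, 0.2575]
orientation: [-0.198, -3.134, -0.0]
ft_force: [0.1, -0.7, -0.5]
width: 0.541
finger_force: 0.0
```

View pics/f.png

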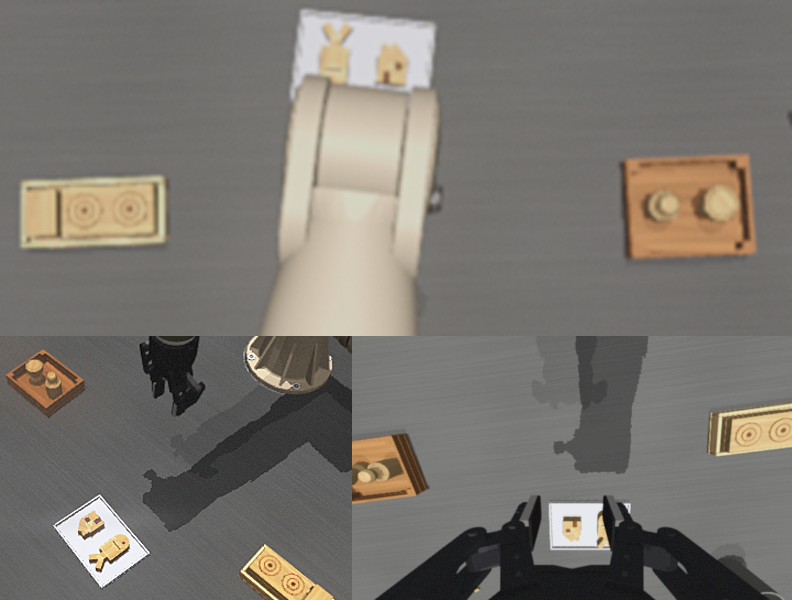

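The final picture shows everything in place. The fish and house lie flat in the tray, at about (335,65) and (392,65). The skittle and knob stand upright in the crate, at (662,205) and (718,203). The block is in the gap at (42,213), and the gripper is clear.

```bash
python3 -c "
from plant import arm
print(arm.hand_in())"
```

```text
the job is handed in; nothing more can be done
None
```

I handed the job in at about 30 s. The last pictures show the knob and skittle upright in the crate, the fish and house flat side by side in the tray, and the block standing in the gap beside the panels, but the hand-in gave no verdict.

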